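Stow a bronze shovel under the half-deck of a finds case

ROBOT

A 6-joint arm with a two-finger parallel gripper is mounted at the origin on the work surface. World frame = base frame: x ahead of the robot, y to its left, z up, the work surface at z = 0. Lengths are in mm, angles in rad, forces in N, time in s.
With the tool pointing down it reaches from about 325 to 750 mm from the base axis. Payload 7.6 kg.
Tool frame: the origin (TCP) lies at the very end of the fingers, on their centre line; the grasp point (between the pads) lies 19 mm behind it (manip.grip_depth is the distance from the TCP to the grasp point, in mm); z points along the fingers, y is the line along which they close (so a half turn about z gives the same grasp; the last joint's range is limited). The gripper opens to 85 mm and grips with 20 to 120 N. Pads are 22 mm wide; open, the fingers measure 114 mm over their backs; the gripper's body (76 mm by 85 mm) begins 54 mm behind the grasp point. The pads swing forward as they close: fully open they stand 13 mm farther back than shut.
Start: joints at [-1.187, 0.052, 1.401, -0, 1.689, -0.07], TCP at [230.178, -471.873, 231.323] pointing down, gripper open.
Joint ranges: [-2.9, 2.9], [-0.91, 2.17], [0.12, 2.37], [-1.06, 4.2], [0.26, 2.73], [-2.93, 2.93]. Speed limits (rad/s): [2.57, 2.57, 3.01, 3.14, 3.14, 3.14].

INTERFACE

Orientations are given as [roll, pitch, yaw] about the fixed x, y, z axes, in that order (R = Rz(yaw) Ry(pitch) Rx(roll)).
In Python, from workcell import manip, vision, workorder gives the robot as it stands.
- The arm moves only by the tool play_rows, never from a script. Its argument "deltas" is a list of rows, each a list of 6 numbers: the shift along the world's x, y, z in mm, then the turn, a rotation vector about the world's x, y, z in rad. In form: [[dx, dy, dz, wx, wy, wz], ...]. A call has 1 to 5 rows; each row is the pose to reach, as a shift and turn from the pose commanded when the call began; what a row does not reach only later rows make up. A row lasts 1/10 s, in which the tool goes at most 50 mm and 8.59 degrees, less where a joint would pass 70% of its speed; a pose out of reach is approached as far as the arm can. A call with a gripper value outside its range is refused whole. "fingers" is the finger opening in mm, from 0 to 85.4, set as the call begins (left out, the last holds). The fingers move at their own pace and stop on an object; "force" is the grip in N (left out, the last holds). Time passes only in rows, so rows that repeat a pose let the fingers close. It gives the time, the measured TCP pose, the force, the opening and the grip force at its end, in the units of the state.
- manip.observe(): the state, without advancing time (a new reading comes with each control period).
- vision.get_image(name): name is "side" or "top" or "wrist"; returns the picture (384x512x3 uint8, red, green, blue); there is no depth.
- vision.calibration(name): a dict with "intrinsics" (3x3 intrinsics, pixels), "position" and "orientation" of the camera in the world. Camera axes: x right, y down, z forward; pixel columns grow to the right and rows downward; lengths in mm; the calibration is good to about 2 mm. A picture is of the moment at which its call begins: read the wrist's pose just before it. calibration takes no time and is no camera call; for the wrist camera it gives the pose at the moment of the call.
- workorder.finish_job(): hands the job in; it is judged then, once.
The state is a dict: "t": time; "q": joint angles; "joint_velocities": joint speeds; "effort": joint torques, N m; "ee_pos": TCP position; "tcp_rot": TCP orientation; "ft_force": force on the tool from outside, world axes, zero at the start; "wrist_torque": the same for the moment, N m; "gripper_width": opening from 0.0 (shut) to 1.0 (fully open); "gripper_force": force on a finger pad.
Only numpy, scipy, OpenCV 4.12 (cv2) and the standard library are available. Lean on these libraries where they do the work, as an engineer would, in place of code of your own. Each camera call takes 0.05 s, during which the arm holds its last target. There are 200 camera calls.

TASK

Stow the large bronze shovel in the plywood transport case: slide the cover open, work the shovel in pan first under the fixed half-deck until it lies flat on the floor, right way up, then feed it forward until you feel it meet the stiff sliding end pad hidden under the deck and press that pad back by about 10 mm, so that the find is held snug. Then let go and slide the cover fully shut; never ram the shovel against the case or drive the pad to the end of its travel, and leave the other finds where they are.

Things in the scene. Friction and masses are not known exactly. Their poses are not given: they have to be found in the camera images.
- case: Plywood case fixed to the table, outside 271 (x) by 156 (y) by 73 mm high. Origin: centre of its underside; x runs along it towards the decked end, z up. Floor top z = 6 mm. Inside: x from -127.5 (near end wall, 8 mm thick, top at z = 52) to +127.5 mm (far end wall), y +-70 mm; side walls 8 mm thick, tops at z = 73.
- mouth (a point): Centre of the case's mouth, at (-55, 0, 52) mm in its frame. With the cover open the mouth is 145 mm long (x -127.5 to +17.5) and 140 mm wide: shorter than the shovel, which can only enter tilted, pan end down and first, its tail lifted over the near end wall.
- deck_edge (a point): Middle of the lower edge of the fixed deck, at (17.5, 0, 52) mm in the case's frame. The deck roofs x 17.5 to 127.5 mm, underside z = 52, 6 mm thick. Under it two grey padded cheeks leave a lane 92 mm wide (y +-46, x 27.5 to 127.5 mm), with tapered lead-ins from x = 13 mm.
- end_pad (a joint): How far the end pad has been pressed back, in m: 0 at the start, 0.020 = end of its travel. An upright padded plate across the lane under the deck, 88 mm wide, z 8 to 48 mm. Its front face starts anywhere from x = 77 to 99 mm in the case's frame (not measured: feel for it). It yields at about 5 N and stays where it is left.
- cover (a joint): Travel of the sliding cover in m: 0 = shut over the mouth, 0.15 = fully open, lying on top of the deck (moves towards the case's +x). The cover is a 161 by 138 by 6 mm panel, z 59 to 65 mm, which runs between the side walls with about 2 N of friction. Shut, it spans x -135.5 to +25.5 mm.
- cover_bar (a point): Centre of the dark wooden bar on top of the cover: 14 mm along x, 70 mm along y, 24 mm high (z 65 to 89 mm above the table). It can be pinched or pushed from either side. In the case's frame at x = -55 mm + the joint value, y = 0.
- shovel: The large bronze incense shovel, 190 mm long, about 0.3 kg, loose on the table. Origin: mid-length on its underside; x points to the pan, z up. Pan: 80 by 80 mm, x +15 to +95 mm, flat, walls 22 mm high, open in front. Handle: straight bar 16 mm wide, 14 mm thick, x -79 to +10 mm, z 20 to 34 mm. Tail: foot block 36 mm wide and high, x -95 to -79 mm.
- shovel_nose (a point): Middle of the front lower edge of the large shovel's pan (its +x end, underside).
- shovel_tail (a point): Middle of the rear lower edge of the large shovel's tail foot (its -x end, underside).
- shovel_grip (a point): Point on the centre line of the large shovel's handle, 27 mm above its underside, 40 mm behind the middle: a good place to grip. It stays at least 25 mm short of the deck edge.
- small_shovel: Bystander: a similar but small shovel, 124 mm long, 27 mm high. Origin under its middle.
- bowl: Bystander: bronze bowl, 124 mm across, 60 mm high. Origin under its centre.
- jug: Bystander: bronze jug with a side handle, 100 mm across, 160 mm high. Origin under its centre.
Things that resemble listed ones, but are neither listed nor needed, are in the scene too. Of the things like the shovel, leave any that is pink or red; of the rest the larger one is meant.

How it is judged (in metres and radians):
On the way:
1. the large shovel lies flat inside the case, pan end under the deck (z of each of shovel_nose, shovel_tail in the frame of case below 0.014 m and z of shovel_tail in the frame of case above 0 m and x of shovel_tail in the frame of case above -0.1295 m and x of shovel_nose in the frame of case between 0.02 and 0.132 m and y of shovel_nose in the frame of case between -0.06 and 0.06 m and angle between shovel's own z axis and vertical below 0.1 rad), for 0.1 s.
At the end, for the whole second after the job is handed in: The large shovel lies still, right way up and flat on the case floor (ends within 8 mm of it, tilt under 0.1 rad), pan forward under the deck (front edge past x = 79 mm), within 0.2 rad of the case length; the end pad is pressed back 4 to 16 mm; the cover is shut to within 5 mm (all of step 1 and x of shovel_nose in the frame of case above 0.079 m and value of joint end_pad between 0.004 and 0.016 m and angle between the x axis of shovel and the x axis of case, either way round below 0.2 rad and value of joint cover below 0.005 m and linear speed of shovel below 0.01 m/s and velocity of joint cover below 0.01 m/s); the robot touches nothing.
It fails at once if the end pad is driven to the end of its travel (19 mm) (value of joint end_pad above 0.019 m).
It fails at once if the shovel is rammed against the case (over 90 N) (contact force between shovel and case above 90 N).
It fails at once if the small shovel is displaced by more than 30 mm (distance of small_shovel from where it was at the start of the episode above 0.03 m).
It fails at once if the bowl is displaced by more than 30 mm (distance of bowl from where it was at the start of the episode above 0.03 m).
It fails at once if the jug is displaced by more than 30 mm (distance of jug from where it was at the start of the episode above 0.03 m).
It also fails if it takes over 72 s, if anything falls off the work surface, if the arm or the gripper's body presses on something with over 40 N, if the wrist force passes 120 N, or if a joint passes its speed limit or range.

## Working session

There is one attempt and no reset: what is moved stays moved. The work goes in short steps, Python scripts to look and compute and a tool call to move; the robot and the scene stay as the last step left them, time stands still between calls to the robot, and variables do not carry over. Pictures are saved under pics/ and viewed, at most 10 in all, crops included, and the job is handed in when it is done.

Besides the shell and the picture viewer there is one more tool, called by a JSON object that holds its "method" and its "body", one argument or row to a line. play_rows: Moves the arm, as the interface text tells. Its arguments: {"type":"object","properties":{"deltas":{"type":"array"},"fingers":{"type":"number"},"force":{"type":"number"}},"required":["deltas"]}

```bash
ls; mkdir -p pics; python3 - <<'E'
from workcell import manip, vision, workorder
import cv2, numpy as np
for n in ("top","side"):
    im=vision.get_image(n); cv2.imwrite(f"pics/{n}0.png",im[:,:,::-1])
    c=vision.calibration(n); print(n,c)
s=manip.observe(); print(s)
E
```

```text
pics
top {'intrinsics': array([[350.76159267,   0.        , 260.38117225],
       [  0.        , 350.76159267, 188.07752545],
       [  0.        ,   0.        ,   1.        ]]), 'position': array([ 419.9112096 ,    2.40009826, 1248.48817992]), 'orientation': array([-3.07601259, -0.0228049 , -1.57331792])}
side {'intrinsics': array([[473.6813227 ,   0.        , 257.01730181],
       [  0.        , 473.6813227 , 182.29306039],
       [  0.        ,   0.        ,   1.        ]]), 'position': array([-298.28959899, 1024.85853238,  990.56337633]), 'orientation': array([-2.167126  , -0.02172643, -2.46495302])}
{'t': 0.1, 'q': array([-1.18728597e+00,  5.27804701e-02,  1.40163147e+00, -2.75411366e-05,
        1.68861775e+00, -7.03290042e-02]), 'joint_velocities': array([ 4.15522667e-04, -4.56759261e-04, -3.81008592e-03, -3.36389122e-04,
        6.60870721e-05, -2.75110236e-04]), 'effort': array([ 1.48295338e-03, -3.82582247e+01, -3.60985672e+01, -3.99409589e-05,
        4.78815171e-03, -1.58481134e-05]), 'ee_pos': array([ 230.06652531, -471.59741038,  230.54897689]), 'tcp_rot': array([-3.14015725e+00, -7.36946524e-05,  4.53836094e-01]), 'ft_force': array([ 0.26644639, -0.33256104, -0.82067861]), 'wrist_torque': array([0.03463084, 0.00062577, 0.03902938]), 'gripper_force': 0.0, 'gripper_width': 1.003749219475849}
```

```bash
python3 - <<'E'
import cv2,numpy as np
a=cv2.imread("pics/top0.png");cv2.imwrite("pics/top0b.png",cv2.resize(a,(800,600),interpolation=cv2.INTER_CUBIC))
a=cv2.imread("pics/side0.png");cv2.imwrite("pics/side0b.png",cv2.resize(a,(800,600),interpolation=cv2.INTER_CUBIC))
E
```

```text
(no output)
```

View pics/top0b.png

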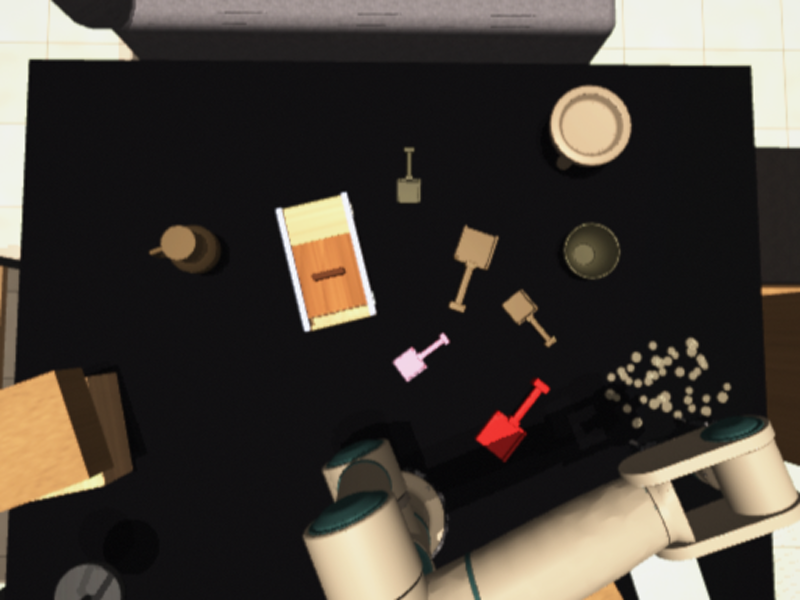

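View pics/side0b.png

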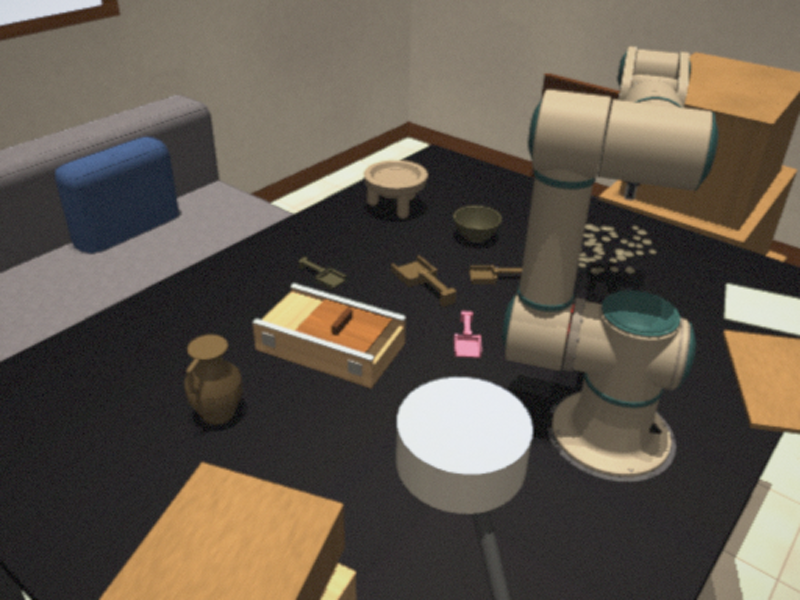

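Top picture (800 px scale), candidates: large bronze shovel (475,265), smaller bronze one (528,315), small olive one (409,178), pink (420,357), red (513,420). I choose (475,265), which is the largest one that isn't pink or red. The case is at about (326,262), with its deck end up. Next is one close crop for measuring.

```bash
cat > h.py <<'E'
import numpy as np, cv2
from scipy.spatial.transform import Rotation as R
from workcell import manip, vision, workorder
def px2w(cal,u,v,z):
    K=cal['intrinsics'];Rm=R.from_euler('xyz',cal['orientation']).as_matrix()
    d=Rm@np.linalg.inv(K)@np.array([u,v,1.]);p=cal['position'];return p+d*(z-p[2])/d[2]
def w2px(cal,P):
    Rm=R.from_euler('xyz',cal['orientation']).as_matrix()
    c=Rm.T@(np.asarray(P,float)-cal['position']);q=cal['intrinsics']@c;return q[:2]/q[2]
def st():
    s=manip.observe();print('t',round(s['t'],2),'p',s['ee_pos'].round(1),'rpy',s['tcp_rot'].round(3),'F',s['ft_force'].round(1),'w',round(s['gripper_width']*85.4,1),'gf',round(s['gripper_force'],1),'q',s['q'].round(2));return s
E
python3 - <<'E'
import cv2
a=cv2.imread("pics/top0.png")[115:225,173:358]
cv2.imwrite("pics/crop1.png",cv2.resize(a,None,fx=4,fy=4,interpolation=cv2.INTER_CUBIC))
E
```

```text
(no output)
```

View pics/crop1.png

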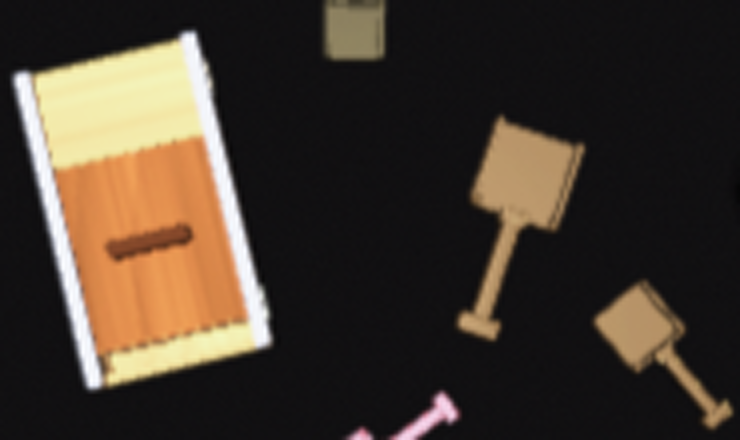

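Crop 1 shows the case's outer rim corners at (14,76), (197,33), (272,345) and (87,389), and its bar at (149,242). The large shovel's pan front corners are (500,118) and (583,147), and its tail block centre is (479,326). The pan points away from the robot, right way up, and the shape matches.

```bash
python3 - <<'E'
from h import *
c=vision.calibration('top')
f=lambda u,v,z: px2w(c,173+(u+.5)/4-.5,115+(v+.5)/4-.5,z)
q=[f(14,76,73),f(197,33,73),f(272,345,73),f(87,389,73)]
for p in q: print(p.round(1))
q=np.array(q); print('len',np.linalg.norm(q[0]-q[3]),np.linalg.norm(q[1]-q[2]),'wid',np.linalg.norm(q[0]-q[1]),np.linalg.norm(q[2]-q[3]))
d=(q[0]+q[1]-q[2]-q[3]); cen=q.mean(0); print('case',cen.round(1),'yaw',np.arctan2(d[1],d[0]))
w=(q[0]+q[3]-q[1]-q[2]);print('yaw from width',np.arctan2(-w[0],w[1]))
print('bar top',f(149,242,89).round(1))
n=(f(500,118,20)+f(583,147,20))/2; t=f(479,326,36)
print('nose',n,'tailc',t,'L',np.linalg.norm((n-t)[:2]),'yaw',np.arctan2(n[1]-t[1],n[0]-t[0]))
a,b=f(500,118,20),f(583,147,20);w=a-b;print('pan w',np.linalg.norm(w),np.arctan2(-w[0],w[1]))
print('small',f(660,345,15),'olive',f(355,10,10))
print('bowl',px2w(c,592*.64,250*.64,50),'jug',px2w(c,182*.64,245*.64,140))
st()
E
```

```text
[681.5 259.4  73. ]
[718.9 105.5  73. ]
[454.2  41.6  73. ]
[417.9 195.5  73. ]
len 271.3087562274158 272.2425961572493 wid 158.35494366079186 158.05392746292048
case [568.1 150.5  73. ] yaw 0.23728672342907398
yaw from width 0.23493666685310566
bar top [539.2 142.9  89. ]
nose [ 643.78271493 -195.20991628   20.        ] tailc [ 471.41627897 -136.33977358   36.        ] L 182.142477060651 yaw -0.329118853760049
pan w 77.99820761186577 -0.3379274383090638
small [ 455.26095886 -298.90716477   15.        ] olive [756.26730234 -30.26271356  10.        ]
bowl [ 595.79272187 -436.69157148   50.        ] jug [592.07822545 431.06185804 140.        ]
t 0.1 p [ 230.1 -471.6  230.5] rpy [-3.14  -0.     0.454] F [ 0.3 -0.3 -0.8] w 85.7 gf 0.0 q [-1.19  0.05  1.4  -0.    1.69 -0.07]
```

Sizes check out: the case measures 271 × 158 mm and the shovel about 190 mm. Case origin is (568,150.5), yaw 0.236, with the cover already about 25 mm open. I'll push the cover open first with closed fingers.

{"method": "play_rows", "body": {
  "deltas": [
    [18,41,0,0,0,-0.04],
    [36,82,0,0,0,-0.08],
    [54,123,0,0,0,-0.12],
    [72,164,0,0,0,-0.16],
    [91,205,0,0,0,-0.218]
  ],
  "fingers": 0
}}

```text
t: 0.6
ee_pos: [321.3, -265.1, 231.0]
tcp_rot: [-3.141, 0.0, 0.233]
ft_force: [1.1, 0.8, -0.8]
gripper_width: 0.143
gripper_force: 0.0
```

{"method": "play_rows", "body": {
  "deltas": [
    [18,41,0,0,0,0],
    [36,82,0,0,0,0],
    [54,123,0,0,0,0],
    [72,164,0,0,0,0],
    [91,205,0,0,0,0]
  ]
}}

```text
t: 1.1
ee_pos: [412.4, -60.0, 231.2]
tcp_rot: [3.141, 0.0, 0.236]
ft_force: [0.9, -0.7, -0.8]
gripper_width: -0.0
gripper_force: 0.0
```

{"method": "play_rows", "body": {
  "deltas": [
    [18,39,0,0,0,0],
    [36,78,0,0,0,0],
    [54,118,0,0,0,0],
    [72,157,0,0,0,0],
    [88,196,0,0,0,0]
  ]
}}

```text
t: 1.6
ee_pos: [500.5, 136.0, 230.8]
tcp_rot: [3.141, 0.001, 0.236]
ft_force: [1.1, -0.7, 1.0]
gripper_width: 0.004
gripper_force: 0.0
```

{"method": "play_rows", "body": {
  "deltas": [
    [0,0,-40,0,0,0],
    [0,0,-80,0,0,0],
    [0,0,-120,0,0,0],
    [0,0,-145,0,0,0],
    [0,0,-156,0,0,0]
  ]
}}

```text
t: 2.1
ee_pos: [498.3, 133.8, 71.9]
tcp_rot: [-3.141, 0.006, 0.236]
ft_force: [0.0, -0.2, 0.6]
gripper_width: 0.001
gripper_force: 0.0
```

{"method": "play_rows", "body": {
  "deltas": [
    [14.6,3.5,0,0,0,0],
    [35,8.4,0,0,0,0],
    [63.2,15.2,0,0,0,0],
    [92.3,22.2,0,0,0,0],
    [116.7,28.1,0,0,0,0]
  ]
}}

```text
t: 2.6
ee_pos: [617.8, 162.7, 75.7]
tcp_rot: [-3.141, 0.001, 0.236]
ft_force: [-3.0, -0.4, 1.7]
gripper_width: -0.0
gripper_force: 1.3
```

{"method": "play_rows", "body": {
  "deltas": [
    [7.8,1.9,0,0,0,0],
    [14.6,3.5,0,0,0,0],
    [19.4,4.7,0,0,0,0],
    [23.3,5.6,0,0,0,0],
    [25.3,6.1,0,0,0,0]
  ]
}}

```text
t: 3.1
ee_pos: [642.1, 168.4, 75.7]
tcp_rot: [3.142, -0.0, 0.236]
ft_force: [-1.5, 0.1, 1.2]
gripper_width: -0.002
gripper_force: 1.0
```

{"method": "play_rows", "body": {
  "deltas": [
    [2,0.5,0,0,0,0],
    [4,1,0,0,0,0],
    [6,1.4,0,0,0,0]
  ]
}}

```text
t: 3.4
ee_pos: [643.8, 168.8, 75.6]
tcp_rot: [3.141, 0.013, 0.236]
ft_force: [-35.9, -8.5, 19.5]
gripper_width: -0.002
gripper_force: 18.7
```

{"method": "play_rows", "body": {
  "deltas": [
    [-8,-2,0,0,0,0],
    [-12,-3,30,0,0,0],
    [-12,-3,75,0,0,0],
    [-36,-33,105,0,0,0],
    [-60,-70,115,0,0,0]
  ],
  "fingers": 60
}}

```text
t: 3.9
ee_pos: [589.2, 100.0, 194.8]
tcp_rot: [3.14, -0.008, 0.238]
ft_force: [-0.1, -0.9, 0.5]
gripper_width: 0.702
gripper_force: 0.0
```

{"method": "play_rows", "body": {
  "deltas": [
    [-13,-45,0,0,0,-0.11],
    [-26,-90,0,0,0,-0.22],
    [-39,-135,0,0,0,-0.33],
    [-52,-180,0,0,0,-0.44],
    [-65,-225,0,0,0,-0.55]
  ]
}}

```text
t: 4.4
ee_pos: [522.5, -127.1, 190.7]
tcp_rot: [3.141, -0.002, -0.319]
ft_force: [-0.1, -0.0, 0.6]
gripper_width: 0.701
gripper_force: 0.0
```

{"method": "play_rows", "body": {
  "deltas": [
    [-7,-26,0,0,0,-0.018],
    [-7,-26,0,0,0,-0.018]
  ]
}}

```text
t: 4.6
ee_pos: [515.3, -154.6, 190.6]
tcp_rot: [3.14, -0.001, -0.337]
ft_force: [0.3, -0.2, -0.5]
gripper_width: 0.7
gripper_force: 0.0
```

```bash
python3 - <<'E'
from h import *
s=st();c=vision.calibration('wrist');im=vision.get_image('wrist')[:,:,::-1].copy();print(c['position'],c['orientation'])
# predicted points: tail rear, grip, pan front corners
o=np.array([515.8,-151.7]);d=np.array([.9454,-.326]);n=np.array([.326,.9454])
o=o+40*d
for x,y,z in [(-95,-18,36),(-95,18,36),(-40,0,34),(15,-40,22),(15,40,22),(95,40,22)]:
    p=o+x*d+y*n; print((x,y,z),w2px(c,[p[0],p[1],z]).round(0))
cv2.imwrite('pics/w1.png',im)
im=vision.get_image('top')[:,:,::-1];cv2.imwrite('pics/top1.png',im)
E
```

```text
t 4.6 p [ 515.3 -154.6  190.6] rpy [ 3.14e+00 -1.00e-03 -3.37e-01] F [ 0.3 -0.2 -0.5] w 59.8 gf 0.0 q [-0.36  0.1   1.43 -0.    1.61  1.55]
[ 588.60993146 -180.31494354  332.73007705] [ 2.83579753e+00 -8.51694830e-04 -1.90728852e+00]
(-95, -18, 36) [274. 230.]
(-95, 18, 36) [237. 230.]
(-40, 0, 34) [255. 176.]
(15, -40, 22) [298. 115.]
(15, 40, 22) [212. 115.]
(95, 40, 22) [207.  19.]
```

View pics/w1.png

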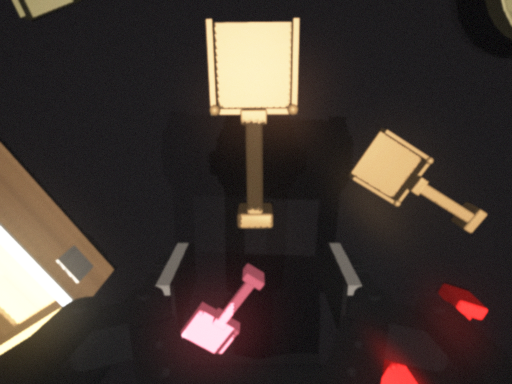

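The wrist picture shows the shovel's tail at (255,217), the pan's rear edge at y=115 and its front at y=20. That is within 2 px of my prediction, so I descend.

{"method": "play_rows", "body": {
  "deltas": [
    [0,0,-45,0,0,0],
    [0,0,-90,0,0,0],
    [0,0,-130,0,0,0],
    [0,0,-160,0,0,0],
    [0,0,-173,0,0,0]
  ],
  "fingers": 60
}}

```text
t: 5.2
ee_pos: [514.8, -149.3, 14.0]
tcp_rot: [-3.141, 0.005, -0.33]
ft_force: [0.5, -0.2, 0.1]
gripper_width: 0.706
gripper_force: 0.0
```

{"method": "play_rows", "body": {
  "deltas": [
    [0,0,-8,0,0,0],
    [0,0,-8,0,0,0]
  ]
}}

```text
t: 5.4
ee_pos: [516.6, -150.8, 9.6]
tcp_rot: [3.142, -0.0, -0.331]
ft_force: [-0.7, -0.2, 0.3]
gripper_width: 0.7
gripper_force: 0.0
```

{"method": "play_rows", "body": {
  "deltas": [
    [0,0,0,0,0,0],
    [0,0,0,0,0,0],
    [0,0,0,0,0,0],
    [0,0,0,0,0,0],
    [0,0,0,0,0,0]
  ],
  "fingers": 0,
  "force": 100
}}

```text
t: 5.9
ee_pos: [517.0, -151.5, 10.8]
tcp_rot: [-3.142, -0.002, -0.332]
ft_force: [-1.6, 1.2, 6.9]
gripper_width: 0.163
gripper_force: 98.3
```

{"method": "play_rows", "body": {
  "deltas": [
    [0,0,10,0,0,0],
    [0,0,35,0,0,0],
    [0,0,70,0,0,0],
    [0,0,105,0,0,0],
    [0,0,125,0,0,0]
  ]
}}

```text
t: 6.4
ee_pos: [516.8, -151.6, 137.8]
tcp_rot: [3.141, -0.004, -0.332]
ft_force: [0.6, -0.1, -2.3]
gripper_width: 0.163
gripper_force: 97.7
```

{"method": "play_rows", "body": {
  "deltas": [
    [-4,18,0,0,0,0.06],
    [-13,54,0,0,0,0.17],
    [-22,92,0,0,0,0.28],
    [-32,130,0,0,0,0.39],
    [-41,168,0,0,0,0.5]
  ]
}}

```text
t: 6.9
ee_pos: [474.2, 18.0, 134.5]
tcp_rot: [-3.142, 0.001, 0.172]
ft_force: [0.9, -0.5, -3.4]
gripper_width: 0.165
gripper_force: 97.8
```

{"method": "play_rows", "body": {
  "deltas": [
    [-9,36,0,0,0,0.05],
    [-18,70,0,0,0,0.068],
    [-24,93,0,0,0,0.068],
    [-26,105,0,0,0,0.068],
    [-26,105,0,0,0,0.068]
  ]
}}

```text
t: 7.4
ee_pos: [448.9, 122.5, 134.4]
tcp_rot: [3.141, 0.0, 0.238]
ft_force: [-0.2, -0.8, -3.4]
gripper_width: 0.165
gripper_force: 97.9
```

{"method": "play_rows", "body": {
  "deltas": [
    [0,0,5,-0.023,0.097,0],
    [0,0,10,-0.047,0.194,0],
    [0,0,15,-0.07,0.292,0],
    [0,0,20,-0.094,0.389,0],
    [0,0,22,-0.102,0.424,0]
  ]
}}

```text
t: 7.9
ee_pos: [450.3, 120.5, 155.9]
tcp_rot: [3.141, 0.44, 0.234]
ft_force: [0.1, 0.8, -3.5]
gripper_width: 0.167
gripper_force: 98.0
```

```bash
python3 - <<'E'
from h import *
s=st();c=vision.calibration('wrist');im=vision.get_image('wrist')[:,:,::-1].copy()
T=R.from_euler('xyz',s['tcp_rot']).as_matrix();p=s['ee_pos']
def sh(x,y,z): # shovel -> world, shovel axes = tool x, -y, -z ; TCP at (-39,0,10)
    return p+T@np.array([x+39,-y,-(z-10)])
for q in [(95,-40,22),(95,40,22),(15,-40,22),(15,40,22),(-95,18,36)]: print(q,w2px(c,sh(*q)).round(0))
P=[sh(95,0,0),sh(-95,0,0)]
cr,sr=np.cos(.236),np.sin(.236)
for a in P:
    d=a-np.array([568,150.5,0]);print('case',(d[0]*cr+d[1]*sr).round(1),(-d[0]*sr+d[1]*cr).round(1),a[2].round(1))
cv2.imwrite('pics/w2.png',im)
im=vision.get_image('side')[:,:,::-1]; cv2.imwrite('pics/s2.png',cv2.resize(im[140:300,120:320],None,fx=4,fy=3.75,interpolation=cv2.INTER_CUBIC))
E
```

```text
t 7.9 p [450.3 120.5 155.9] rpy [3.141 0.44  0.234] F [ 0.1  0.8 -3.5] w 14.3 gf 98.0 q [ 0.19  0.27  1.36 -0.02  1.95  1.53]
(95, -40, 22) [379. -90.]
(95, 40, 22) [135. -91.]
(15, -40, 22) [356. 151.]
(15, 40, 22) [158. 151.]
(-95, 18, 36) [218. 391.]
case -4.5 -1.9 89.9
case -176.4 -1.5 170.7
```

View pics/w2.png

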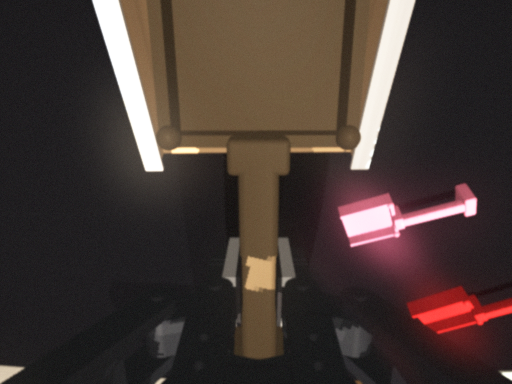

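The wrist picture shows the pan's rear rim at y≈150, x 158–358, where predicted, so there is no sag. The case's white rims end at (143–163,170) on the left and (352–373,168) on the right.

```bash
python3 - <<'E'
from h import *
s=st();c=vision.calibration('wrist')
cr,sr=np.cos(.236),np.sin(.236)
for u,v in [(143,171),(163,170),(352,168),(373,168)]:
    a=px2w(c,u,v,73);d=a-np.array([568,150.5,0]);print(a.round(1),'case',(d[0]*cr+d[1]*sr).round(1),(-d[0]*sr+d[1]*cr).round(1))
E
```

```text
t 8.0 p [450.1 120.6 155.5] rpy [3.141 0.437 0.234] F [-0.4  0.1 -3.3] w 14.4 gf 98.0 q [ 0.19  0.27  1.36 -0.02  1.95  1.53]
[418.2 195.7  73. ] case -135.1 78.9
[422.4 182.   73. ] case -134.2 64.7
[454.8  54.1  73. ] case -132.6 -67.3
[458.2  39.9  73. ] case -132.6 -81.9
```

{"method": "play_rows", "body": {
  "deltas": [
    [0,0,-20,0,0,0],
    [0,0,-45,0,0,0],
    [0,0,-64,0,0,0],
    [0,0,-74,0,0,0],
    [0,0,-76,0,0,0]
  ]
}}

```text
t: 8.5
ee_pos: [448.7, 121.1, 79.5]
tcp_rot: [3.141, 0.437, 0.235]
ft_force: [0.4, -0.6, -2.9]
gripper_width: 0.162
gripper_force: 98.0
```

{"method": "play_rows", "body": {
  "deltas": [
    [5,1.2,0,0,0,0],
    [13,3.1,0,0,0,0],
    [21,5,0,0,0,0],
    [27,6.5,0,0,0,0],
    [29,7,0,0,0,0]
  ]
}}

```text
t: 9.0
ee_pos: [479.1, 129.0, 80.5]
tcp_rot: [3.141, 0.435, 0.236]
ft_force: [-0.1, 0.2, -2.4]
gripper_width: 0.161
gripper_force: 98.0
```

{"method": "play_rows", "body": {
  "deltas": [
    [5,1.2,-4,0.006,-0.027,0],
    [11,2.6,-9,0.013,-0.055,0],
    [17,4.1,-14,0.021,-0.086,0],
    [23,5.5,-19,0.028,-0.117,0],
    [26,6.2,-21.6,0.032,-0.133,0]
  ]
}}

```text
t: 9.5
ee_pos: [504.3, 135.0, 58.5]
tcp_rot: [3.141, 0.299, 0.236]
ft_force: [-0.3, 0.3, -2.9]
gripper_width: 0.166
gripper_force: 97.9
```

```bash
cat >> h.py <<'E'
def nt():
    s=st();T=R.from_euler('xyz',s['tcp_rot']).as_matrix();p=s['ee_pos'];cr,sr=np.cos(.236),np.sin(.236)
    for x in (95,-95):
        a=p+T@np.array([x+39,0,10]);d=a-np.array([568,150.5,0]);print('nose' if x>0 else 'tail',(d[0]*cr+d[1]*sr).round(1),(-d[0]*sr+d[1]*cr).round(1),a[2].round(1))
E
python3 - <<'E'
from h import *
nt()
im=vision.get_image('side')[:,:,::-1]; cv2.imwrite('pics/s3.png',cv2.resize(im[150:270,140:290],None,fx=5,fy=5,interpolation=cv2.INTER_CUBIC))
E
```

```text
t 9.5 p [504.3 135.   58.5] rpy [3.141 0.299 0.236] F [-0.3  0.3 -2.9] w 14.2 gf 97.9 q [ 0.2   0.4   1.37 -0.01  1.67  1.53]
nose 59.5 -0.2 9.4
tail -122.1 -0.2 65.4
```

View pics/s3.png

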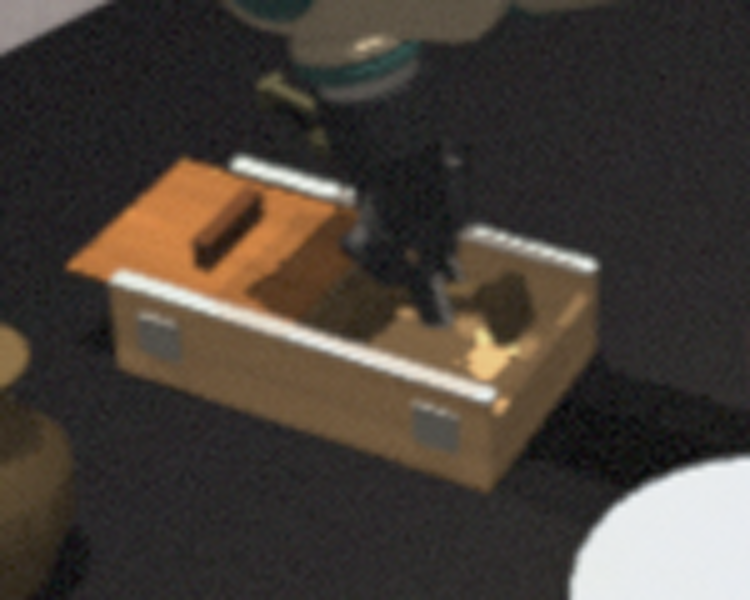

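The picture shows the tail (505,305) down behind the near end wall and the pan under the deck, with no contact force. Now I flatten it.

{"method": "play_rows", "body": {
  "deltas": [
    [0.3,-0.1,-8,0.014,-0.058,0],
    [0.6,-0.2,-16,0.028,-0.116,0],
    [1,-0.4,-24,0.042,-0.174,0],
    [1.4,-0.5,-32,0.056,-0.232,0],
    [1.7,-0.6,-40,0.07,-0.291,0]
  ]
}}

```text
t: 10.05
ee_pos: [505.8, 134.3, 18.7]
tcp_rot: [3.141, -0.002, 0.236]
ft_force: [0.4, -0.7, -3.4]
gripper_width: 0.164
gripper_force: 97.9
```

```bash
python3 -c "
from h import *
nt()"
```

```text
t 10.05 p [505.8 134.3  18.7] rpy [ 3.141e+00 -2.000e-03  2.360e-01] F [ 0.4 -0.7 -3.4] w 14.0 gf 97.9 q [ 0.19  0.23  1.65 -0.    1.26  1.52]
nose 69.7 -1.2 9.0
tail -120.3 -1.2 8.6
```

{"method": "play_rows", "body": {
  "deltas": [
    [0,0,-1,0,0,0],
    [0,0,-2,0,0,0],
    [0,0,-2,0,0,0]
  ]
}}

```text
t: 10.35
ee_pos: [506.3, 134.4, 17.2]
tcp_rot: [3.141, 0.001, 0.236]
ft_force: [0.5, 0.9, -1.9]
gripper_width: 0.165
gripper_force: 98.2
```

{"method": "play_rows", "body": {
  "deltas": [
    [0,0,-1,0,0,0],
    [0,0,-1,0,0,0]
  ]
}}

```text
t: 10.55
ee_pos: [506.5, 134.5, 16.8]
tcp_rot: [3.141, -0.0, 0.236]
ft_force: [-3.5, -1.5, 4.5]
gripper_width: 0.167
gripper_force: 99.1
```

{"method": "play_rows", "body": {
  "deltas": [
    [1,0.2,0,0,0,0],
    [1.9,0.5,0,0,0,0],
    [2.9,0.7,0,0,0,0],
    [3.9,0.9,0,0,0,0],
    [3.9,0.9,0,0,0,0]
  ]
}}

```text
t: 11.05
ee_pos: [510.3, 135.3, 16.8]
tcp_rot: [3.141, 0.0, 0.236]
ft_force: [-4.6, -0.6, 6.4]
gripper_width: 0.166
gripper_force: 99.1
```

{"method": "play_rows", "body": {
  "deltas": [
    [1,0.2,0,0,0,0],
    [1.9,0.5,0,0,0,0],
    [2.9,0.7,0,0,0,0],
    [3.9,0.9,0,0,0,0],
    [3.9,0.9,0,0,0,0]
  ]
}}

```text
t: 11.55
ee_pos: [514.2, 136.2, 16.8]
tcp_rot: [3.141, 0.0, 0.236]
ft_force: [-4.5, -1.1, 5.1]
gripper_width: 0.166
gripper_force: 99.1
```

{"method": "play_rows", "body": {
  "deltas": [
    [0,0,0.7,0,0,0],
    [0,0,0.7,0,0,0]
  ]
}}

```text
t: 11.75
ee_pos: [514.2, 136.2, 16.8]
tcp_rot: [3.141, -0.001, 0.236]
ft_force: [-0.6, 0.1, 1.5]
gripper_width: 0.161
gripper_force: 98.7
```

{"method": "play_rows", "body": {
  "deltas": [
    [1,0.2,0,0,0,0],
    [1.9,0.5,0,0,0,0],
    [1.9,0.5,0,0,0,0]
  ]
}}

```text
t: 12.05
ee_pos: [515.6, 136.6, 16.8]
tcp_rot: [3.141, 0.0, 0.236]
ft_force: [-3.7, -1.4, 4.0]
gripper_width: 0.169
gripper_force: 99.0
```

{"method": "play_rows", "body": {
  "deltas": [
    [1,0.2,0,0,0,0],
    [1.9,0.5,0,0,0,0],
    [1.9,0.5,0,0,0,0]
  ]
}}

```text
t: 12.35
ee_pos: [517.5, 137.1, 16.8]
tcp_rot: [3.141, 0.0, 0.236]
ft_force: [-3.6, -1.2, 4.7]
gripper_width: 0.165
gripper_force: 99.1
```

{"method": "play_rows", "body": {
  "deltas": [
    [1,0.2,0.5,0,0,0],
    [1.9,0.5,0.5,0,0,0],
    [1.9,0.5,0.5,0,0,0]
  ]
}}

```text
t: 12.65
ee_pos: [519.5, 137.6, 16.8]
tcp_rot: [3.141, 0.0, 0.236]
ft_force: [-1.4, -0.2, 1.2]
gripper_width: 0.164
gripper_force: 98.5
```

{"method": "play_rows", "body": {
  "deltas": [
    [1,0.2,0,0,0,0],
    [1.9,0.5,0,0,0,0],
    [1.9,0.5,0,0,0,0]
  ]
}}

```text
t: 12.95
ee_pos: [521.5, 138.2, 16.9]
tcp_rot: [3.141, -0.0, 0.236]
ft_force: [-1.1, -0.9, 0.6]
gripper_width: 0.163
gripper_force: 98.4
```

{"method": "play_rows", "body": {
  "deltas": [
    [1,0.2,0,0,0,0],
    [1.9,0.5,0,0,0,0],
    [1.9,0.5,0,0,0,0]
  ]
}}

```text
t: 13.25
ee_pos: [523.4, 138.7, 16.9]
tcp_rot: [3.141, -0.0, 0.236]
ft_force: [-1.3, 0.2, 0.1]
gripper_width: 0.165
gripper_force: 98.4
```

{"method": "play_rows", "body": {
  "deltas": [
    [1,0.2,0,0,0,0],
    [1.9,0.5,0,0,0,0],
    [1.9,0.5,0,0,0,0]
  ]
}}

```text
t: 13.55
ee_pos: [525.2, 139.2, 16.8]
tcp_rot: [3.142, -0.0, 0.236]
ft_force: [-0.1, -0.3, -1.6]
gripper_width: 0.163
gripper_force: 98.3
```

{"method": "play_rows", "body": {
  "deltas": [
    [1,0.2,0,0,0,0],
    [1.9,0.5,0,0,0,0],
    [1.9,0.5,0,0,0,0]
  ]
}}

```text
t: 13.85
ee_pos: [527.2, 139.7, 16.9]
tcp_rot: [3.142, -0.0, 0.236]
ft_force: [-0.8, 0.5, -2.4]
gripper_width: 0.166
gripper_force: 98.3
```

{"method": "play_rows", "body": {
  "deltas": [
    [1,0.2,0,0,0,0],
    [1.9,0.5,0,0,0,0],
    [1.9,0.5,0,0,0,0]
  ]
}}

```text
t: 14.15
ee_pos: [528.3, 139.9, 16.9]
tcp_rot: [3.141, 0.002, 0.236]
ft_force: [-5.3, -2.2, 1.4]
gripper_width: 0.167
gripper_force: 98.7
```

Contact felt at TCP x≈528 (nose at about 92 mm, force about 5.7 N), which is within the pad's range. I keep pressing in small steps.

{"method": "play_rows", "body": {
  "deltas": [
    [1,0.2,0,0,0,0],
    [1.9,0.5,0,0,0,0],
    [1.9,0.5,0,0,0,0]
  ]
}}

```text
t: 14.45
ee_pos: [529.7, 140.2, 16.9]
tcp_rot: [3.141, 0.004, 0.236]
ft_force: [-8.8, -3.7, 4.9]
gripper_width: 0.164
gripper_force: 98.9
```

{"method": "play_rows", "body": {
  "deltas": [
    [1,0.2,0,0,0,0],
    [1.9,0.5,0,0,0,0],
    [1.9,0.5,0,0,0,0]
  ]
}}

```text
t: 14.75
ee_pos: [531.5, 140.6, 16.8]
tcp_rot: [3.141, 0.004, 0.236]
ft_force: [-8.4, -4.3, 4.9]
gripper_width: 0.165
gripper_force: 98.9
```

{"method": "play_rows", "body": {
  "deltas": [
    [1,0.2,0,0,0,0],
    [1.9,0.5,0,0,0,0],
    [2.9,0.7,0,0,0,0],
    [3.5,0.8,0,0,0,0],
    [3.5,0.8,0,0,0,0]
  ]
}}

```text
t: 15.25
ee_pos: [535.0, 141.5, 16.8]
tcp_rot: [3.141, 0.004, 0.236]
ft_force: [-9.2, -3.3, 4.1]
gripper_width: 0.164
gripper_force: 99.0
```

{"method": "play_rows", "body": {
  "deltas": [
    [1,0.2,0,0,0,0],
    [1.9,0.5,0,0,0,0],
    [2.8,0.7,0,0,0,0],
    [2.8,0.7,0,0,0,0]
  ]
}}

```text
t: 15.65
ee_pos: [537.8, 142.2, 16.8]
tcp_rot: [3.141, 0.004, 0.236]
ft_force: [-8.6, -2.8, 4.2]
gripper_width: 0.163
gripper_force: 99.0
```

```bash
python3 -c "
from h import *
nt()"
```

```text
t 15.65 p [537.8 142.2  16.8] rpy [3.141 0.004 0.236] F [-8.6 -2.8  4.2] w 13.9 gf 99.0 q [ 0.19  0.32  1.54 -0.    1.28  1.53]
nose 102.7 -1.1 6.3
tail -87.3 -1.0 7.0
```

{"method": "play_rows", "body": {
  "deltas": [
    [0,0,0,0,0,0],
    [0,0,0,0,0,0],
    [0,0,0,0,0,0],
    [0,0,0,0,0,0]
  ],
  "fingers": 50
}}

```text
t: 16.05
ee_pos: [539.3, 142.7, 17.1]
tcp_rot: [3.141, -0.001, 0.236]
ft_force: [-0.3, 0.1, -0.3]
gripper_width: 0.585
gripper_force: 0.0
```

{"method": "play_rows", "body": {
  "deltas": [
    [0,0,10,0,0,0],
    [0,0,40,0,0,0],
    [0,0,75,0,0,0],
    [0,0,105,0,0,0],
    [0,0,108,0,0,0]
  ]
}}

```text
t: 16.55
ee_pos: [541.3, 143.1, 130.9]
tcp_rot: [3.141, -0.009, 0.236]
ft_force: [1.1, 0.6, 0.8]
gripper_width: 0.585
gripper_force: 0.0
```

```bash
python3 - <<'E'
from h import *
st();c=vision.calibration('wrist');im=vision.get_image('wrist')[:,:,::-1].copy();cv2.imwrite('pics/w4.png',im)
cr,sr=np.cos(.236),np.sin(.236)
for x,y,z in [(-87,-18,42),(-87,18,42),(-71,0,42),(-71,8,40),(102-80,0,28)]:
    print((x,y,z),w2px(c,[568+x*cr-(y-1)*sr,150.5+x*sr+(y-1)*cr,z]).round(0))
E
```

```text
t 16.55 p [541.3 143.1 130.9] rpy [ 3.141 -0.009  0.236] F [1.1 0.6 0.8] w 49.9 gf 0.0 q [ 0.19  0.2   1.45 -0.    1.49  1.53]
(-87, -18, 42) [280. 269.]
(-87, 18, 42) [235. 269.]
(-71, 0, 42) [258. 251.]
(-71, 8, 40) [248. 250.]
(22, 0, 28) [258. 129.]
```

View pics/w4.png

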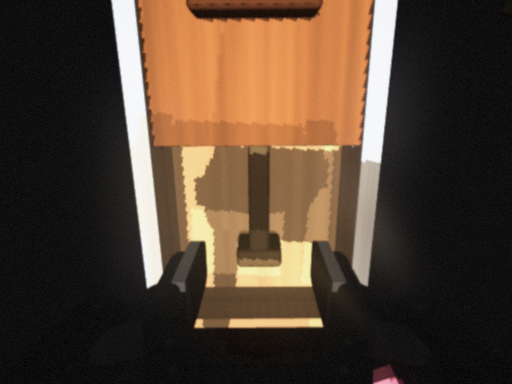

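The picture shows the shovel lying straight, tail at (259,250) as predicted, flat and untouched. Next I close the cover by pushing the bar from its far side.

{"method": "play_rows", "body": {
  "deltas": [
    [35,8,0,0,0,0],
    [75,18,0,0,0,0],
    [115,27,0,0,0,0],
    [142,34,0,0,0,0],
    [154,37,0,0,0,0]
  ],
  "fingers": 0
}}

```text
t: 17.1
ee_pos: [694.0, 179.8, 122.4]
tcp_rot: [-3.142, 0.003, 0.236]
ft_force: [-0.5, -1.6, 0.5]
gripper_width: -0.0
gripper_force: 0.0
```

{"method": "play_rows", "body": {
  "deltas": [
    [0,0,-10,0,0,0],
    [0,0,-25,0,0,0],
    [0,0,-40,0,0,0],
    [0,0,-48,0,0,0],
    [0,0,-48,0,0,0]
  ]
}}

```text
t: 17.6
ee_pos: [691.5, 179.3, 74.4]
tcp_rot: [-3.142, 0.004, 0.236]
ft_force: [-0.7, -0.6, -0.0]
gripper_width: -0.002
gripper_force: 0.0
```

{"method": "play_rows", "body": {
  "deltas": [
    [-10,-2.4,0,0,0,0],
    [-29,-7,0,0,0,0],
    [-58,-14,0,0,0,0],
    [-90,-21.6,0,0,0,0],
    [-119,-28.6,0,0,0,0]
  ]
}}

```text
t: 18.1
ee_pos: [573.4, 150.6, 77.9]
tcp_rot: [3.141, -0.003, 0.236]
ft_force: [3.7, -0.9, 0.5]
gripper_width: -0.0
gripper_force: 1.4
```

{"method": "play_rows", "body": {
  "deltas": [
    [-12,-2.9,0,0,0,0],
    [-22,-5.3,0,0,0,0],
    [-30,-7.2,0,0,0,0],
    [-35,-8.4,0,0,0,0],
    [-37,-8.9,0,0,0,0]
  ]
}}

```text
t: 18.6
ee_pos: [537.3, 142.2, 77.8]
tcp_rot: [3.141, -0.002, 0.236]
ft_force: [0.8, 1.0, 1.4]
gripper_width: 0.0
gripper_force: 1.0
```

{"method": "play_rows", "body": {
  "deltas": [
    [-1.5,-0.4,0,0,0,0],
    [-3,-0.7,0,0,0,0],
    [-4,-1,0,0,0,0]
  ]
}}

```text
t: 18.9
ee_pos: [533.1, 141.2, 76.9]
tcp_rot: [3.142, -0.0, 0.236]
ft_force: [2.0, 0.2, 1.4]
gripper_width: 0.002
gripper_force: 1.0
```

{"method": "play_rows", "body": {
  "deltas": [
    [-1,-0.2,0,0,0,0],
    [-2,-0.5,0,0,0,0],
    [-3,-0.7,0,0,0,0],
    [-3,-0.7,0,0,0,0]
  ]
}}

```text
t: 19.3
ee_pos: [532.7, 141.1, 77.1]
tcp_rot: [-3.142, -0.008, 0.236]
ft_force: [16.6, 4.4, -7.6]
gripper_width: -0.001
gripper_force: 8.8
```

{"method": "play_rows", "body": {
  "deltas": [
    [5,1.2,0,0,0,0],
    [12,2.8,0,0,0,0],
    [14,3.2,30,0,0,0],
    [14,3.2,70,0,0,0],
    [14,3.2,110,0,0,0]
  ]
}}

```text
t: 19.8
ee_pos: [543.4, 143.6, 187.2]
tcp_rot: [-3.141, 0.003, 0.236]
ft_force: [-0.1, -0.1, -0.6]
gripper_width: 0.001
gripper_force: 0.0
```

{"method": "play_rows", "body": {
  "deltas": [
    [10,-40,10,0,0,0],
    [10,-85,10,0,0,0],
    [10,-130,10,0,0,0],
    [10,-175,10,0,0,0],
    [10,-200,10,0,0,0]
  ]
}}

```text
t: 20.3
ee_pos: [553.5, -59.4, 196.5]
tcp_rot: [-3.142, 0.002, 0.233]
ft_force: [0.5, 1.2, 0.2]
gripper_width: -0.003
gripper_force: 0.0
```

```bash
python3 - <<'E'
from h import *
st();im=vision.get_image('top')[:,:,::-1]
cv2.imwrite('pics/t5.png',cv2.resize(im[115:225,173:358],None,fx=4,fy=4,interpolation=cv2.INTER_CUBIC))
E
```

```text
t 20.3 p [553.5 -59.4 196.5] rpy [-3.142e+00  2.000e-03  2.330e-01] F [0.5 1.2 0.2] w -0.3 gf 0.0 q [-0.17  0.16  1.36 -0.    1.63  1.16]
```

View pics/t5.png

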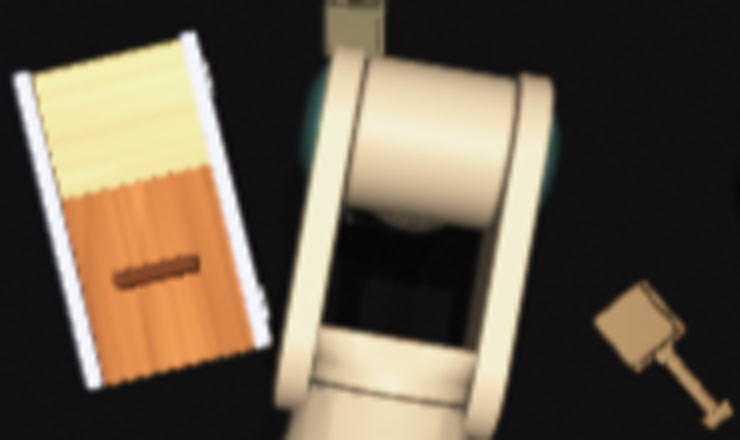

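The cover is flush with the case's near end (edge from (103,384) to (256,348)), and the arm is clear of everything.

```bash
python3 -c "
from workcell import workorder
print(workorder.finish_job())"
```

```text
the job is handed in; nothing more can be done
None
```

The job is handed in: the large bronze shovel lies flat under the deck with the end pad pressed back about 10 mm (estimated from the felt contact), the cover is fully shut, and the arm went near no other finds; the hand-in returned no verdict.

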